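# Flip the circuit board against the work plate

### The job

The small green circuit board lies component side down on the bench in front of the brown work plate. Without gripping it or picking it up, use the outside of the fingers to push it gently against the plate's near edge until it tips up and flips over onto the plate, component side up, then push it on until it no longer overhangs that edge. Leave the bottle, the tray of brass fittings and the screwdriver where they are, and finish with the hand clear of the board.

Things in the scene. Friction and masses are not known exactly. Their poses are not given: they have to be found in the camera images.
- board: Stiff green circuit board, 70 (its x) x 90 (its y) x 2 mm, about 70 g. Origin: centre of the bare solder face; z points out of the component side: down at the start, up when done. A row of parts 14 mm tall stands on the component side from x = -23 to -13 mm: a heat sink 50 mm wide in the middle, a 10 mm capacitor at y = -35 and +35 mm. The rest is nearly flat.
- board_corner_a (a point): corner of the board's bare edge: board frame x = +35, y = -45 mm, mid-thickness. At the start the bare edge faces the plate, roughly 10 to 45 mm from it and up to 9 degrees out of line with it, and touches the bench
- board_corner_b (a point): the other corner of the bare edge: board frame x = +35, y = +45 mm, half-way through the thickness
- board_tall_edge (a point): middle of the edge beside the tall parts: board frame x = -35, y = 0 mm, mid-thickness. At the start it faces the robot, about 20 mm above the bench: the board slopes by 16 degrees, resting on its bare edge and on the tall parts, and its last 12 mm overhang them
- plate: Brown phenolic work plate, 180 mm (its x) by 260 mm (its y) by 10 mm thick, screwed to the bench, top 10 mm above the bench. Origin at the centre of its underside; x points away from the robot, give or take its yaw. It has two round holes of 30 mm at x = +45, y = -85 and +85 mm.
- plate_edge (a point): middle of the plate's near upper edge (plate frame x = -90, y = 0, z = 10 mm); the edge runs along the plate's y and is square and upright
- bottle: white bottle with a red cap, 48 mm in diameter, 115 mm tall, standing on the bench beside the board; origin at the centre of its base
- tray: black open tray of brass fittings, 75 x 75 x 18 mm, standing on the bench on the other side of the board; origin at the centre of its underside
- screwdriver: screwdriver 170 mm long with a red handle, lying across the plate about 125 mm behind the near edge, so beyond where the board comes to lie; origin near its middle, on the underside
Things that resemble listed ones, but are neither listed nor needed, are in the scene too. What is meant by the board is not purple or red, and is the smaller of those in its own colour.

How it is judged:
By the outcome, as a careful person would: the job done as asked, in the order asked, and still so for the second after the job is handed in, with the robot touching nothing.
It also fails if it takes over 54 s, if anything falls off the work surface, if the arm or the gripper's body presses on something with over 40 N, if the wrist force passes 120 N, or if a joint passes its speed limit or range.

### The arm

A 7-joint arm with a two-finger parallel gripper is mounted at the origin on the work surface. World frame = base frame: x ahead of the robot, y to its left, z up, the work surface at z = 0. Lengths are in mm, angles in rad, forces in N, time in s.
With the tool pointing down it reaches from about 400 to 875 mm from the base axis. Payload 6.5 kg.
Tool frame: the origin (TCP) lies midway between the tips of the shut fingers; the grasp point (between the pads) lies robot.tcp_to_grasp behind it (robot.tcp_to_grasp is the distance from the TCP to the grasp point, in mm); z points along the fingers, y is the line along which they close (so a half turn about z gives the same grasp; the last joint's range is limited). The gripper opens to 85 mm and grips with 20 to 120 N. Pads are 22 mm wide; open, the fingers measure 114 mm over their backs; the gripper's body (76 mm by 85 mm) begins 54 mm behind the grasp point. The pads swing forward as they close: fully open they stand 13 mm farther back than shut.
Start: joints at [-1.277, 0.536, -0.004, 1.538, 0.003, 1.067, -0.071], TCP at [228.851, 608.373, 231.29] pointing down, gripper open.
Joint ranges: [-2.7, 2.7], [-0.37, 2.16], [-1.27, 1.26], [0.24, 2.4], [-1.31, 4.45], [0.19, 1.91], [-2.76, 2.76]. Speed limits (rad/s): [2.39, 2.39, 3.14, 3.14, 3.14, 3.14, 3.14].

### API

Orientations are given as a unit quaternion [w, x, y, z].
In Python, from station import readout, camera, calibration, robot, spotter gives the robot as it stands.
- The arm moves only by the tool servo_tool, never from a script. Its argument "series" is a list that holds one entry, the list of rows, each a list of 7 numbers: the turn, a rotation vector about the tool's x, y, z in degrees, then the shift along the tool's x, y, z in m, then the gripper command: -1 is shut, 1 is fully open, values between are in proportion. A call has 1 to 20 rows; each row shifts and turns the commanded pose from where the row before left it, along the tool's axes as they then stand; what a row does not reach is not made up. A row lasts 1/10 s, in which the tool goes at most 50 mm and 8.59 degrees, less where a joint would pass 70% of its speed; a pose out of reach is approached as far as the arm can. A call with a gripper value outside its range is refused whole. The fingers move at their own pace and stop on an object; "grip_force" is the grip in N (left out, the last holds). Time passes only in rows, so rows that do not move let the fingers close. It gives the time, the measured TCP pose, the force, the opening and the grip force at its end, in the units of the state.
- readout.read_state(): the state, without advancing time (a new reading comes with each control period).
- camera(name): name is "side" or "top"; returns (picture, depth): 480x640x3 uint8, red, green, blue; 480x640 float32, mm along the optical axis (not along the pixel's ray), 0 where there is no reading.
- calibration(name): a dict with "vfov" (degrees; the focal length in pixels is half the picture's height over the tangent of half this angle, whatever the lens; pixels are square), "cx", "cy" (the principal point, pixels), "k1" (the pictures are not rectified: a ray, as slopes to the right and down, at radius r is drawn at 1 + k1 r^2 times it, then the intrinsics apply), "origin" and "rotation" of the camera in the world. Camera axes: x right, y down, z forward; pixel columns grow to the right and rows downward; lengths in mm; the calibration is good to about 2 mm. A picture is of the moment at which its call begins. calibration takes no time and is no camera call.
- robot.close_job(): hands the job in; it is judged then, once.
Trained networks look in the newest picture that a camera, given by its name, has taken for a name from the list of things; names that differ only in an ending like _2 or _b are one class to them, and where a whole thing is asked for, a point or a joint stands for the part that bears it (a point fixed in the world has none). Each returns a list of dicts, best first, with "confidence" (0 to 1); they miss things now and then, are a little off and sometimes report something else, mostly with a low value. They report only what shows in the picture. A call takes as long as a camera call. They do not tell look-alikes from the thing itself.
- spotter.masks_of(camera, name): "region" (480x640 bool, what is visible of it) and "at" ([column, row] in pixels, amid what is visible of it).
The state is a dict: "t": time; "joint_positions": joint angles; "joint_vel": joint speeds; "joint_efforts": joint torques, N m; "tool_pos": TCP position; "ee_rot": TCP orientation; "contact_force": force on the tool from outside, world axes, zero at the start; "moment": the same for the moment, N m; "grip_width": opening from 0.0 (shut) to 1.0 (fully open); "finger_force": force on a finger pad.
Only numpy, scipy, OpenCV 4.12 (cv2) and the standard library are available. Lean on these libraries where they do the work, as an engineer would, in place of code of your own. Each camera call takes 0.05 s, during which the arm holds its last target. There are 200 camera calls.

## Working session

There is one attempt and no reset: what is moved stays moved. The work goes in short steps, Python scripts to look and compute and a tool call to move; the robot and the scene stay as the last step left them, time stands still between calls to the robot, and variables do not carry over. Pictures are saved under pics/ and viewed, at most 10 in all, crops included, and the job is handed in when it is done.

Besides the shell and the picture viewer there is one more tool, called after "Call:" by a JSON object that holds its "op" and its "data". servo_tool: Moves the arm, as the interface text tells. Its arguments: {"type":"object","properties":{"series":{"type":"array","items":{"type":"array","items":{"type":"array","items":{"type":"number"}}}},"grip_force":{"type":"number"}},"required":["series"]}

```bash
mkdir -p pics
cat > h.py <<'E'
import numpy as np, cv2
from station import readout, camera, calibration, robot, spotter
def K(name):
    c=calibration(name); f=240/np.tan(np.radians(c["vfov"])/2)
    return c,f
def px2w(name,u,v,depth=None,z=None):
    c,f=K(name); R=np.array(c["rotation"]).reshape(3,3); o=np.array(c["origin"])
    u=np.asarray(u,float);v=np.asarray(v,float)
    a=(u-c["cx"])/f;b=(v-c["cy"])/f; x,y=a.copy(),b.copy()
    for _ in range(20):
        s=1+c["k1"]*(x*x+y*y); x,y=a/s,b/s
    d=np.stack([x,y,np.ones_like(x)],-1)
    if depth is not None: return o+(d*np.asarray(depth)[...,None])@R.T
    w=d@R.T; return o+w*((z-o[2])/w[...,2])[...,None]
def cloud(name,D):
    v,u=np.mgrid[:480,:640]; return px2w(name,u,v,depth=D)
E
python3 - <<'E'
from h import *
for n in("top","side"):
    I,D=camera(n); cv2.imwrite(f"pics/{n}0.png",I[...,::-1]); np.savez(f"{n}0.npz",I=I,D=D)
    c=calibration(n); print(n,c)
s=readout.read_state(); print(s["t"],s["tool_pos"],s["ee_rot"],s["contact_force"],robot.tcp_to_grasp)
E
```

```text
top {'vfov': 53.08735874615948, 'cx': 316.6531092202046, 'cy': 243.19441690530883, 'k1': -0.12659225073569114, 'origin': array([410.86754279,  22.76698339, 881.2104679 ]), 'rotation': array([ 0.02964902, -0.70209498,  0.70945677, -0.05342899])}
side {'vfov': 42.788530449269274, 'cx': 314.8246233470975, 'cy': 229.70736448886032, 'k1': -0.013328176027510642, 'origin': array([ 477.37675087, -658.51729699,  854.41399355]), 'rotation': array([-0.33794953,  0.9407365 , -0.02799253,  0.00462376])}
0.1 [228.67891983 607.83065856 230.49434084] [-6.87431562e-05  1.78900074e-01  9.83866925e-01 -7.95497207e-04] [-0.27625797  0.25996383 -0.12961843] 18.700000000000003
```

View pics/top0.png

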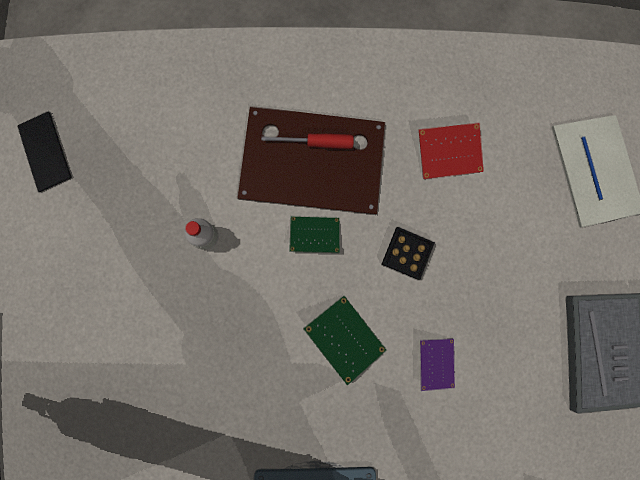

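View pics/side0.png

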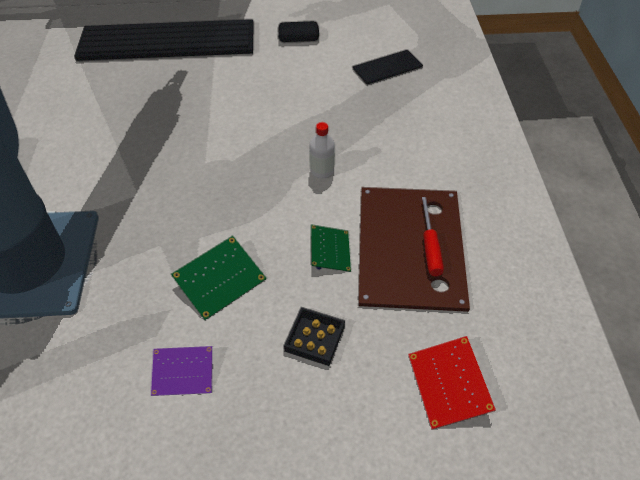

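The green boards in the top picture are a small one at (316,235) in front of the plate and a bigger one at (345,340). The purple one is at (437,364) and the red at (451,151). The board meant is the small green one, since it lies at the plate's near edge. I'll measure it and confirm it in a crop.

```bash
sed -i 's/R=np.array(c\["rotation"\]).reshape(3,3)/R=Rot.from_quat(np.roll(c["rotation"],-1)).as_matrix()/; 1a from scipy.spatial.transform import Rotation as Rot' h.py
cat >> h.py <<'E'
def colormask(I,kind):
    H=cv2.cvtColor(I,cv2.COLOR_RGB2HSV); h,s,v=[H[...,i].astype(int) for i in range(3)]
    if kind=="green": m=(h>40)&(h<90)&(s>90)
    if kind=="brown": m=((h<12)|(h>170))&(s>80)&(v<110)
    return m.astype(np.uint8)
E
python3 - <<'E'
from h import *
for n in("top","side"):
    d=np.load(n+"0.npz"); I,D=d["I"],d["D"]; P=cloud(n,D)
    for kind in("green","brown"):
        m=colormask(I,kind); nn,L,S,C=cv2.connectedComponentsWithStats(m)
        for i in range(1,nn):
            if S[i,4]<400: continue
            mm=(L==i)&(D>0)
            r=cv2.minAreaRect(np.argwhere(L==i)[:,::-1].astype(np.float32)); bx=cv2.boxPoints(r)
            er=cv2.erode(mm.astype(np.uint8),np.ones((3,3)))>0
            Q=P[er]; c=Q.mean(0); nrm=np.linalg.svd(Q-c,full_matrices=False)[2][2]
            print(n,kind,S[i],C[i].round(),"mean",c.round(1),"n",nrm.round(3))
            Z=10 if kind=="brown" else 12
            w=P[mm]; rr=cv2.minAreaRect(w[:,:2].astype(np.float32)); print("  world rect",np.round(cv2.boxPoints(rr),1).tolist(),np.round(rr[1],1), "z",np.percentile(w[:,2],[2,50,98]).round(1))
            print("  px",bx.round(1).tolist())
d=np.load("top0.npz"); cv2.imwrite("pics/crop.png",cv2.resize(d["I"][190:290,170:450,::-1],None,fx=2.8,fy=2.8,interpolation=2))
for nm in("bottle","tray"):
    r=spotter.masks_of("top",nm)[0]; q=r["region"]&(d["D"]>0); w=cloud("top",d["D"])[q]; print(nm,r["confidence"],r["at"],w.min(0).round(),w.max(0).round())
E
```

```text
top green [ 290  217   49   36 1567] [314. 234.] mean [530.6  -3.6  12.6] n [-0.287  0.01  -0.958]
  world rect [[495.5, -45.099998474121094], [561.7000122070312, -48.0], [565.5999755859375, 39.400001525878906], [499.3999938964844, 42.29999923706055]] [87.5 66.3] z [ 2.3 12.9 22.7]
  px [[289.79998779296875, 250.60000610351562], [290.8999938964844, 216.1999969482422], [339.0, 217.6999969482422], [338.0, 252.10000610351562]]
top green [ 304  296   82   89 3455] [345. 340.] mean [340.2 -55.3  17.9] n [-0.168  0.224 -0.96 ]
  world rect [[261.8999938964844, -56.400001525878906], [318.70001220703125, -131.5], [418.29998779296875, -56.0], [361.5, 19.0]] [125.   94.1] z [ 4.  18.1 31.4]
  px [[302.6000061035156, 327.3999938964844], [343.79998779296875, 295.3999938964844], [388.0, 352.20001220703125], [346.79998779296875, 384.29998779296875]]
top brown [  238   107   147   107 11633] [312. 162.] mean [665.1   1.   11.2] n [-0.001  0.     1.   ]
  world rect [[566.2999877929688, -118.80000305175781], [746.5, -141.10000610351562], [778.7000122070312, 118.4000015258789], [598.5, 140.8000030517
[... 908 characters left out ...]
999938964844], [234.1999969482422, 231.39999389648438], [265.8999938964844, 278.3999938964844], [202.89999389648438, 320.8999938964844]]
side brown [  359   188   111   123 11176] [410. 251.] mean [667.9 -16.3  10.1] n [ 0.  0. -1.]
  world rect [[569.0999755859375, -123.19999694824219], [747.2999877929688, -144.60000610351562], [778.7000122070312, 116.9000015258789], [600.5999755859375, 138.3000030517578]] [263.4 179.4] z [ 5.2 10.  13.8]
  px [[358.0, 307.79998779296875], [360.8999938964844, 187.5], [471.8999938964844, 190.1999969482422], [468.8999938964844, 310.5]]
bottle 0.96 [199.2, 235.4] [503. 172.   8.] [549. 220. 119.]
tray 0.64 [403.0, 250.1] [ 447. -221.   -2.] [ 540. -125.   23.]
```

View pics/crop.png

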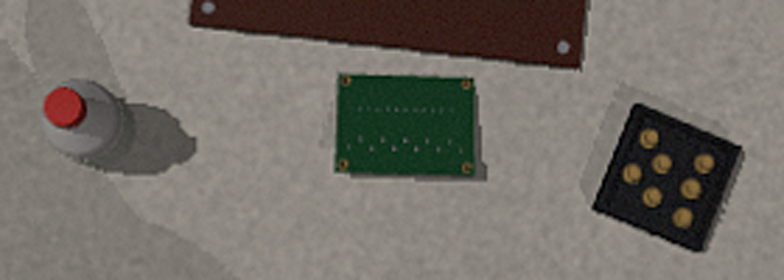

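The crop shows the small green board (2.8x crop, centre (405,125)) solder side up, just before the plate, with the bottle on its left and the tray on its right. I take this one as the board.

My plan is to keep the fingers shut and line the hand up with the plate, whose yaw is about -7°. I'll tilt it about 30° so the fingertips point forward under the raised edge, then push and follow the arc.

Call:
{"op": "servo_tool", "data": {"series": [[[0,0,-4.5,0,0,0,-1],[0,0,-4.5,0,0,0,-1],[0,0,-4.5,0,0,0,-1],[0,0,0,-0.015,-0.012,0,-1],[0,0,0,-0.031,-0.024,0,-1],[0,0,0,-0.031,-0.024,0,-1],[0,0,0,-0.031,-0.024,0,-1],[0,0,0,-0.031,-0.024,0,-1],[0,0,0,-0.031,-0.024,0,-1],[0,0,0,-0.031,-0.024,0,-1],[0,0,0,-0.031,-0.024,0,-1],[0,0,0,-0.031,-0.024,0,-1],[0,0,0,-0.015,-0.012,0,-1],[0,0,0,0,0,0,-1],[0,0,0,0,0,0,-1]]]}}

```text
t: 1.7
tool_pos: [478.0, 358.8, 231.2]
ee_rot: [-0.0, 0.063, 0.998, -0.0]
contact_force: [-1.0, 0.4, 0.5]
grip_width: 0.001
finger_force: 0.0
```

```bash
cat >> h.py <<'E'
def st(target=None,tip=None):
    s=readout.read_state(); R=Rot.from_quat(np.roll(s["ee_rot"],-1)); p=np.array(s["tool_pos"])
    print("t",round(s["t"],2),"p",p.round(1),"F",np.round(s["contact_force"],1),"x",R.as_matrix()[:,0].round(3),"y",R.as_matrix()[:,1].round(3),"z",R.as_matrix()[:,2].round(3),"q",np.round(s["joint_positions"],2))
    if target is not None: print("tool shift",R.inv().apply(np.array(target)-p).round(1))
    return s,R,p
E
python3 -c "
from h import *
st([455,5.5,150])"
```

```text
t 1.7 p [478.  358.8 231.2] F [-1.   0.4  0.5] x [-0.992  0.127  0.   ] y [ 0.127  0.992 -0.   ] z [-0. -0. -1.] q [-0.73  0.45  0.02  1.68 -0.01  1.01  0.73]
tool shift [ -21.9 -353.3   81.3]
```

Call:
{"op": "servo_tool", "data": {"series": [[[0,0,0,0,-0.016,0,-1],[0,0,0,-0.002,-0.032,0,-1],[0,0,0,-0.002,-0.032,0,-1],[0,0,0,-0.002,-0.032,0,-1],[0,0,0,-0.002,-0.032,0,-1],[0,0,0,-0.002,-0.032,0,-1],[0,0,0,-0.002,-0.032,0.01,-1],[0,0,0,-0.002,-0.032,0.015,-1],[0,0,0,-0.002,-0.032,0.015,-1],[0,0,0,-0.002,-0.032,0.015,-1],[0,0,0,-0.002,-0.032,0.015,-1],[0,0,0,-0.002,-0.017,0.01,-1],[0,-5,0,0,0,0,-1],[0,-5,0,0,0,0,-1],[0,-5,0,0,0,0,-1],[0,-5,0,0,0,0,-1],[0,-5,0,0,0,0,-1],[0,-5,0,0,0,0,-1],[0,0,0,0,0,0,-1],[0,0,0,0,0,0,-1]]]}}

```text
t: 3.7
tool_pos: [465.1, -1.4, 150.2]
ee_rot: [0.196, 0.062, 0.978, -0.021]
contact_force: [0.8, 1.1, -0.2]
grip_width: -0.005
finger_force: 0.0
```

```bash
python3 -c "
from h import *
st([455,5.5,20])"
```

```text
t 3.7 p [465.1  -1.4 150.2] F [ 0.8  1.1 -0.2] x [-0.916  0.113 -0.385] y [ 0.129  0.991 -0.017] z [ 0.38  -0.065 -0.923] q [-0.25  0.21  0.06  2.39  0.64  0.21  0.64]
tool shift [ 60.2   7.7 115.8]
```

```bash
python3 -c "
from h import *
s,R,p=st([472,3.4,40]); print(p)
M=R.as_matrix(); T=np.array([[-.9924*np.cos(.384),.123*np.cos(.384),-np.sin(.384)],[.123,.9924,0],[.9924*np.sin(.384),-.123*np.sin(.384),-np.cos(.384)]]).T
print(np.degrees(Rot.from_matrix(M.T@T).as_rotvec()).round(2))"
```

```text
t 3.7 p [465.1  -1.4 150.2] F [ 0.8  1.1 -0.2] x [-0.916  0.113 -0.385] y [ 0.129  0.991 -0.017] z [ 0.38  -0.065 -0.923] q [-0.25  0.21  0.06  2.39  0.64  0.21  0.64]
tool shift [ 36.7   7.5 103.9]
[465.14260919  -1.36822965 150.15779156]
[-1.02  0.67  0.03]
```

Call:
{"op": "servo_tool", "data": {"series": [[[0,0,0,0.002,0.0005,0.005,-1],[0,0,0,0.004,0.001,0.011,-1],[0,0,0,0.004,0.001,0.011,-1],[0,0,0,0.004,0.001,0.011,-1],[0,0,0,0.004,0.001,0.011,-1],[0,0,0,0.004,0.001,0.011,-1],[0,0,0,0.004,0.001,0.011,-1],[0,0,0,0.004,0.001,0.011,-1],[0,0,0,0.004,0.001,0.011,-1],[0,0,0,0.003,0,0.011,-1],[-1,0.6,0,0,0,0,-1],[0,0,0,0,0,0,-1],[0,0,0,0,0,0,-1]]]}}

```text
t: 5.0
tool_pos: [473.0, 3.5, 40.4]
ee_rot: [0.191, 0.061, 0.98, -0.013]
contact_force: [0.3, 0.8, 0.4]
grip_width: -0.002
finger_force: 0.0
```

```bash
cat >> h.py <<'E'
def rotto(R,phi,yaw=-7.07):
    f=np.radians(phi); n=np.array([np.cos(np.radians(yaw)),np.sin(np.radians(yaw)),0]); zz=np.array([0,0,1.])
    x=-n*np.cos(f)-zz*np.sin(f); z=n*np.sin(f)-zz*np.cos(f); y=np.cross(z,x)
    T=np.stack([x,y,z],1); print("rot",np.degrees((R.inv()*Rot.from_matrix(T)).as_rotvec()).round(2))
E
python3 -c "
from h import *
s,R,p=st([474,3.2,7]);rotto(R,22)"
```

```text
t 5.0 p [473.    3.5  40.4] F [0.3 0.8 0.4] x [-0.92   0.114 -0.376] y [ 0.124  0.992 -0.003] z [ 0.373 -0.049 -0.927] q [ 0.22  0.56 -0.46  2.39  1.95  0.37 -0.6 ]
tool shift [11.6 -0.1 31.4]
rot [-0.18  0.1   0.02]
```

Call:
{"op": "servo_tool", "data": {"series": [[[0,0,0,0.002,0,0.006,-1],[0,0,0,0.002,0,0.006,-1],[0,0,0,0.002,0,0.006,-1],[0,0,0,0.002,0,0.005,-1],[0,0,0,0.002,0,0.004,-1],[0,0,0,0.001,0,0.003,-1],[0,0,0,0,0,0,-1],[0,0,0,0,0,0,-1]]]}}

```text
t: 5.8
tool_pos: [474.3, 4.1, 8.5]
ee_rot: [0.191, 0.06, 0.98, -0.012]
contact_force: [-0.1, 0.1, -0.1]
grip_width: 0.005
finger_force: 0.0
```

Run:
```python
from h import *
s,R,p=st([474,3.2,7]);rotto(R,22)
I,D=camera("side"); cv2.imwrite("pics/s1.png",cv2.resize(I[150:350,190:490,::-1],None,fx=2.6,fy=2.6,interpolation=2))
```

```text
t 5.8 p [474.3   4.1   8.5] F [-0.1  0.1 -0.1] x [-0.919  0.113 -0.376] y [ 0.123  0.992 -0.001] z [ 0.373 -0.047 -0.926] q [ 0.26  0.67 -0.51  2.38  2.09  0.46 -0.71]
tool shift [ 0.7 -0.9  1.3]
rot [-0.06  0.11  0.04]
```

View pics/s1.png

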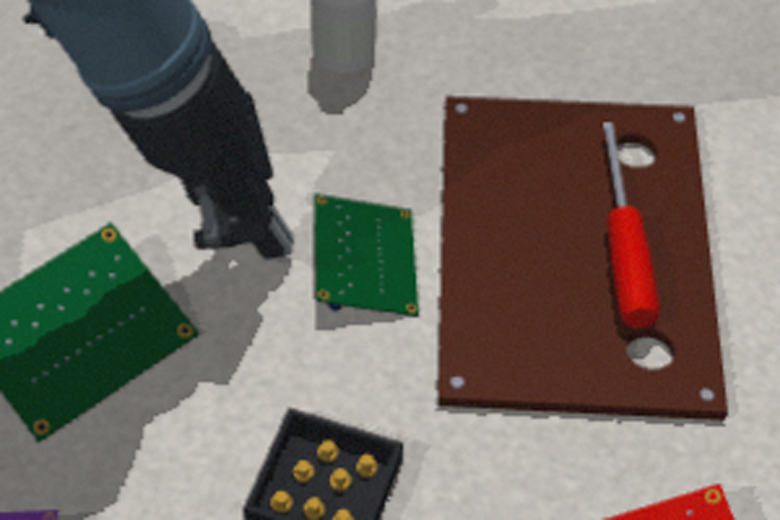

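The side crop shows the fingertip at (285,250), just behind the middle of the board's raised edge at x=315. Next I'll push towards the plate.

Call:
{"op": "servo_tool", "data": {"series": [[[0,0,0,-0.002,0,0.001,-1],[0,0,0,-0.0028,0,0.0016,-1],[0,0,0,-0.0028,0,0.0015,-1],[0,0,0,-0.0028,0,0.0011,-1],[0,0,0,-0.0028,0,0.0011,-1],[0,0,0,-0.0028,0,0.0011,-1],[0,0,0,-0.0028,0,0.0011,-1],[0,0,0,-0.0028,0,0.0012,-1],[0,0,0,-0.0028,0,0.0011,-1],[0,0,0,-0.0028,0,0.0011,-1],[0,0,0,0,0,0,-1]]]}}

```text
t: 6.95
tool_pos: [504.4, 0.4, 7.8]
ee_rot: [0.192, 0.06, 0.98, -0.012]
contact_force: [-0.4, -0.2, -0.8]
grip_width: -0.002
finger_force: 0.0
```

```bash
cat >> h.py <<'E'
N=np.array([np.cos(np.radians(-7.07)),np.sin(np.radians(-7.07)),0]); T=np.array([-N[1],N[0],0]); E0=np.array([583.8,8.5,10])
def board(name="side",save=None):
    I,D=camera(name); P=cloud(name,D); m=colormask(I,"green"); nn,L,S,C=cv2.connectedComponentsWithStats(m)
    for i in range(1,nn):
        if S[i,4]<60: continue
        mm=cv2.erode(((L==i)&(D>0)).astype(np.uint8),np.ones((2,2)))>0
        w=P[mm]
        if len(w)<40 or w[:,0].mean()<450: continue
        q=w-E0; a=np.stack([q@N,q@T,w[:,2]],1); c=a.mean(0); nr=np.linalg.svd(a-c,full_matrices=False)[2][2]
        print("n px",S[i,4],"plate coords (n,t,z) lo",np.percentile(a,2,0).round(1),"hi",np.percentile(a,98,0).round(1),"normal",(nr*np.sign(nr[2])).round(3))
    if save: cv2.imwrite(save,cv2.resize(I[150:350,250:520,::-1],None,fx=2.9,fy=2.9,interpolation=2))
def tip():
    s,R,p=st(); rotto(R,22); f=p-11*R.as_matrix()[:,0]; q=f-E0; print("front corner (n,t,z)",np.round([q@N,q@T,f[2]],1))
E
python3 -c "
from h import *
tip(); board()"
```

```text
t 6.95 p [5.044e+02 4.000e-01 7.800e+00] F [-0.4 -0.2 -0.8] x [-0.919  0.113 -0.377] y [ 0.123  0.992 -0.001] z [ 0.374 -0.048 -0.926] q [ 0.23  0.67 -0.46  2.31  2.04  0.4  -0.63]
rot [-0.06  0.16  0.03]
front corner (n,t,z) [-67.6 -17.8  12. ]
n px 1497 plate coords (n,t,z) lo [-65.4 -65.    1.4] hi [-3.7 17.4 21.2] normal [0.283 0.011 0.959]
```

Call:
{"op": "servo_tool", "data": {"series": [[[0,0,0,-0.0018,0,0.0008,-1],[0,0,0,-0.0018,0,0.0008,-1],[0,0,0,-0.0018,0,0.0008,-1],[0,0,0,0,0,0,-1]]]}}

```text
t: 7.4
tool_pos: [508.4, 0.2, 7.0]
ee_rot: [0.19, 0.06, 0.98, -0.012]
contact_force: [-4.7, 0.8, 0.4]
grip_width: -0.001
finger_force: 1.7
```

```bash
python3 -c "
from h import *
tip(); board()"
```

```text
t 7.4 p [5.084e+02 2.000e-01 7.000e+00] F [-4.7  0.8  0.4] x [-0.92   0.113 -0.374] y [ 0.122  0.993 -0.001] z [ 0.372 -0.046 -0.927] q [ 0.23  0.67 -0.45  2.3   2.02  0.39 -0.62]
rot [-0.01 -0.01  0.07]
front corner (n,t,z) [-63.6 -17.5  11.1]
n px 1514 plate coords (n,t,z) lo [-62.4 -65.2   1.7] hi [-0.6 16.8 21.4] normal [0.278 0.002 0.961]
```

Call:
{"op": "servo_tool", "data": {"series": [[[0,0,0,-0.0016,0,-0.0018,-1],[0,0,0,-0.0016,0,-0.0018,-1],[0,0,0,-0.0016,0,-0.0018,-1],[0,0,0,-0.0018,0,-0.0017,-1],[0,0,0,-0.0018,0,-0.0017,-1],[0,0,0,-0.0018,0,-0.0017,-1],[0,0,0,0,0,0,-1]]]}}

```text
t: 8.15
tool_pos: [516.1, -1.2, 21.7]
ee_rot: [0.192, 0.06, 0.979, -0.013]
contact_force: [-0.4, -0.0, 0.3]
grip_width: -0.001
finger_force: 0.2
```

```bash
python3 -c "
from h import *
tip(); board(save='pics/s2.png')"
```

```text
t 8.15 p [516.1  -1.2  21.7] F [-0.4 -0.   0.3] x [-0.919  0.113 -0.378] y [ 0.123  0.992 -0.002] z [ 0.375 -0.048 -0.926] q [ 0.2   0.63 -0.41  2.29  1.95  0.35 -0.55]
rot [-0.08  0.22  0.03]
front corner (n,t,z) [-55.8 -17.9  25.9]
n px 1363 plate coords (n,t,z) lo [-55.4 -64.    2.4] hi [-0.6 16.9 37.1] normal [0.527 0.001 0.85 ]
```

View pics/s2.png

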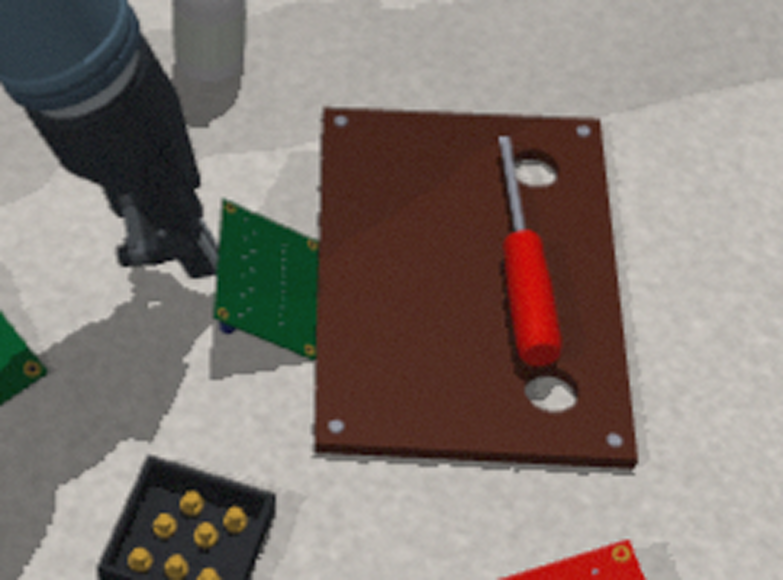

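The board is at 32°, square to the plate, with its bare edge against it. I'll keep following the arc.

Call:
{"op": "servo_tool", "data": {"series": [[[0,0,0,-0.0023,0,-0.0013,-1],[0,0,0,-0.0023,0,-0.0013,-1],[0,0,0,-0.0023,0,-0.0013,-1],[0,0,0,-0.0023,0,-0.0013,-1],[0,0,0,-0.0023,0,-0.0013,-1],[0,0,0,-0.0023,0,-0.0013,-1],[0,0,0,-0.0026,0,-0.001,-1],[0,0,0,-0.0026,0,-0.001,-1],[0,0,0,-0.0026,0,-0.001,-1],[0,0,0,-0.0026,0,-0.001,-1],[0,0,0,-0.0026,0,-0.001,-1],[0,0,0,-0.0026,0,-0.001,-1],[0,0,0,0,0,0,-1]]]}}

```text
t: 9.5
tool_pos: [537.5, -3.6, 45.3]
ee_rot: [0.192, 0.06, 0.979, -0.012]
contact_force: [-0.5, -0.2, 0.2]
grip_width: -0.001
finger_force: 0.1
```

```bash
python3 -c "
from h import *
tip(); board();board('top')"
```

```text
t 9.5 p [537.5  -3.6  45.3] F [-0.5 -0.2  0.2] x [-0.919  0.113 -0.377] y [ 0.123  0.992 -0.001] z [ 0.374 -0.047 -0.926] q [ 0.12  0.57 -0.31  2.24  1.71  0.25 -0.33]
rot [-0.06  0.16  0.03]
front corner (n,t,z) [-34.3 -17.7  49.5]
n px 878 plate coords (n,t,z) lo [-35.1 -63.9   2.7] hi [-0.4 18.2 58.5] normal [0.852 0.003 0.524]
n px 722 plate coords (n,t,z) lo [-39.1 -61.9   6.4] hi [-4.1 19.3 61.4] normal [0.847 0.002 0.532]
```

Call:
{"op": "servo_tool", "data": {"series": [[[0,1,0,-0.0026,0,-0.0005,-1],[0,1,0,-0.0026,0,-0.0005,-1],[0,1,0,-0.0026,0,-0.0005,-1],[0,1,0,-0.0026,0,-0.0006,-1],[0,1,0,-0.0026,0,-0.0007,-1],[0,1,0,-0.0026,0,-0.0007,-1],[0,1,0,-0.0026,0,-0.0008,-1],[0,1,0,-0.0026,0,-0.0008,-1],[0,0,0,0,0,0,-1]]]}}

```text
t: 10.5
tool_pos: [555.7, -6.1, 56.6]
ee_rot: [0.123, 0.062, 0.99, -0.008]
contact_force: [-0.3, 0.6, -0.7]
grip_width: -0.005
finger_force: 0.0
```

```bash
python3 -c "
from h import *
tip(); board();board('top')"
```

```text
t 10.5 p [555.7  -6.1  56.6] F [-0.3  0.6 -0.7] x [-0.962  0.12  -0.244] y [ 0.124  0.992 -0.   ] z [ 0.243 -0.031 -0.97 ] q [ 0.31  0.61 -0.51  2.08  0.94  0.42  0.5 ]
rot [-0.04 -7.85 -0.04]
front corner (n,t,z) [-15.5 -18.   59.3]
n px 372 plate coords (n,t,z) lo [-14.6 -60.8   2.8] hi [-0.1 16.  65.9] normal [0.975 0.003 0.223]
```

Call:
{"op": "servo_tool", "data": {"series": [[[0,1,0,-0.0021,0,-0.0003,-1],[0,1,0,-0.0021,0,-0.0003,-1],[0,1,0,-0.0021,0,-0.0004,-1],[0,1,0,-0.0021,0,-0.0004,-1],[0,1,0,-0.0021,0,-0.0004,-1],[0,1,0,-0.0021,0,-0.0004,-1],[0,0,0,-0.0015,0,0.0001,-1],[0,0,0,-0.0015,0,0.0002,-1],[0,0,0,-0.0015,0,0.0002,-1],[0,0,0,-0.0015,0,0.0002,-1],[0,0,0,0,0,0,-1]]]}}

```text
t: 11.7
tool_pos: [572.8, -8.0, 61.3]
ee_rot: [0.071, 0.061, 0.996, -0.005]
contact_force: [-0.6, -1.2, -0.3]
grip_width: -0.0
finger_force: 0.0
```

```bash
python3 -c "
from h import *
tip(); board();board('top',);I,D=camera('side');cv2.imwrite('pics/s3.png',cv2.resize(I[150:350,250:520,::-1],None,fx=2.9,fy=2.9,interpolation=2))"
```

```text
t 11.7 p [572.8  -8.   61.3] F [-0.6 -1.2 -0.3] x [-0.982  0.121 -0.141] y [ 0.123  0.992 -0.001] z [ 0.14  -0.019 -0.99 ] q [ 0.4   0.68 -0.63  1.95  0.77  0.61  0.72]
rot [ -0.07 -13.87   0.04]
front corner (n,t,z) [  2.  -17.7  62.8]
```

View pics/s3.png

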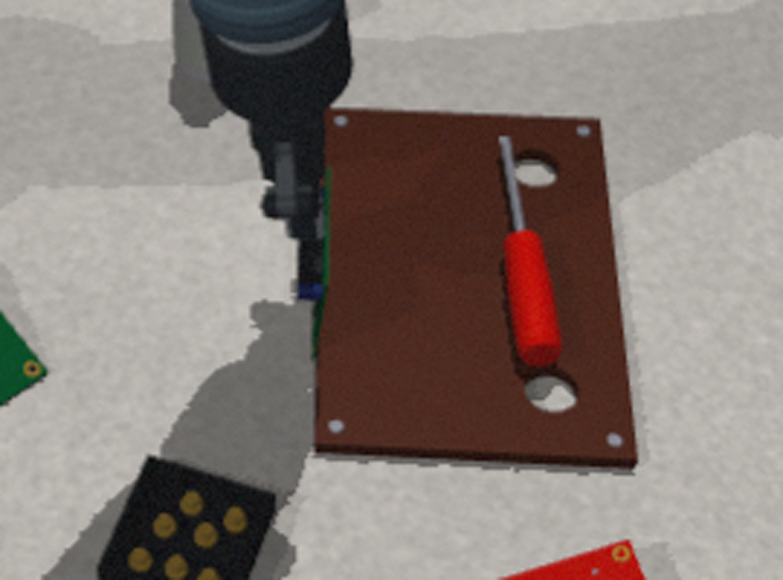

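The board is standing about vertical, seen edge-on at crop x≈322. I'll nudge it slowly past the balance point.

Call:
{"op": "servo_tool", "data": {"series": [[[0,0,0,-0.0015,0,0.0002,-1],[0,0,0,-0.0015,0,0.0002,-1],[0,0,0,-0.0015,0,0.0002,-1],[0,0,0,-0.0015,0,0.0002,-1],[0,0,0,-0.0015,0,0.0002,-1],[0,0,0,-0.0015,0,0.0002,-1],[0,0,0,-0.0015,0,0.0002,-1],[0,0,0,-0.0015,0,0.0002,-1],[0,0,0,0,0,0,-1],[0,0,0,0,0,0,-1],[0,0,0,0,0,0,-1]]]}}

```text
t: 12.95
tool_pos: [584.7, -9.4, 61.4]
ee_rot: [0.071, 0.061, 0.996, -0.005]
contact_force: [0.5, -0.5, 0.3]
grip_width: 0.001
finger_force: 0.0
```

```bash
python3 -c "
from h import *
tip(); board(save='pics/s4.png');board('top',)"
```

```text
t 12.95 p [584.7  -9.4  61.4] F [ 0.5 -0.5  0.3] x [-0.983  0.121 -0.141] y [ 0.123  0.992 -0.001] z [ 0.14  -0.019 -0.99 ] q [ 0.4   0.7  -0.63  1.92  0.77  0.63  0.73]
rot [ -0.06 -13.88   0.04]
front corner (n,t,z) [ 14.  -17.7  62.9]
n px 1290 plate coords (n,t,z) lo [-12.8 -66.2   8.8] hi [52.2 15.2 21.1] normal [-0.006 -0.004  1.   ]
```

View pics/s4.png

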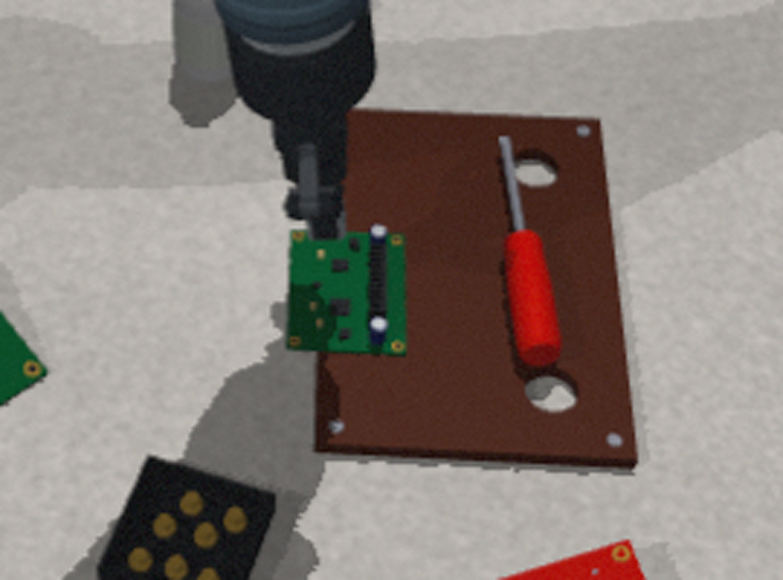

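The board has flipped onto the plate with its component side up, spanning crop x 290–405. It overhangs the edge by about 15 mm. Next I'll straighten the hand, lower it just above the board in front of the heat sink, and push on that.

Call:
{"op": "servo_tool", "data": {"series": [[[0,4,0,0,0,0,-1],[0,4,0,0,-0.003,0,-1],[0,0,0,0,-0.002,0.004,-1],[0,0,0,0,0,0.006,-1],[0,0,0,0,0,0.006,-1],[0,0,0,0,0,0.006,-1],[0,0,0,0,0,0.006,-1],[0,0,0,0,0,0.005,-1],[0,0,0,0,0,0.003,-1],[0,0,0,0,0,0.002,-1],[0,0,0,0,0,0,-1]]]}}

```text
t: 14.15
tool_pos: [584.1, -14.4, 23.2]
ee_rot: [0.001, 0.061, 0.998, -0.001]
contact_force: [-1.4, -0.8, 0.0]
grip_width: -0.006
finger_force: 0.0
```

```bash
python3 -c "
from h import *
tip(); board()"
```

```text
t 14.15 p [584.1 -14.4  23.2] F [-1.4 -0.8  0. ] x [-0.992  0.123 -0.002] y [ 0.123  0.992 -0.001] z [ 0.002 -0.001 -1.   ] q [ 0.41  0.82 -0.65  1.8   0.7   0.76  0.84]
rot [ -0.06 -21.89   0.03]
front corner (n,t,z) [ 14.1 -22.7  23.2]
n px 1071 plate coords (n,t,z) lo [-13.3 -66.3   8.7] hi [52.3 13.5 24.5] normal [0.049 0.023 0.999]
```

Call:
{"op": "servo_tool", "data": {"series": [[[0,0,0,0,0,0.002,-1],[0,0,0,0,0,0.002,-1],[0,0,0,0,0,0.001,-1],[0,0,0,-0.003,0,0,-1],[0,0,0,-0.004,0,0,-1],[0,0,0,-0.004,0,0,-1],[0,0,0,-0.003,0,0,-1],[0,0,0,-0.002,0,0,-1],[0,0,0,-0.002,0,0,-1],[0,0,0,-0.002,0,0,-1],[0,0,0,-0.002,0,0,-1],[0,0,0,-0.002,0,0,-1],[0,0,0,-0.002,0,0,-1],[0,0,0,-0.002,0,0,-1],[0,0,0,-0.002,0,0,-1],[0,0,0,0,0,0,-1]]]}}

```text
t: 15.8
tool_pos: [614.4, -18.2, 18.5]
ee_rot: [0.001, 0.062, 0.998, -0.001]
contact_force: [0.4, -0.6, 0.4]
grip_width: -0.002
finger_force: 0.0
```

```bash
python3 -c "
from h import *
tip(); board()"
```

```text
t 15.8 p [614.4 -18.2  18.5] F [ 0.4 -0.6  0.4] x [-0.992  0.123 -0.003] y [ 0.123  0.992 -0.001] z [ 0.002 -0.001 -1.   ] q [ 0.4   0.87 -0.64  1.72  0.7   0.8   0.87]
rot [-6.000e-02 -2.186e+01  2.000e-02]
front corner (n,t,z) [ 44.6 -22.7  18.5]
n px 1063 plate coords (n,t,z) lo [  0.9 -66.    8.6] hi [66.4 15.9 15.8] normal [0.007 0.004 1.   ]
```

Call:
{"op": "servo_tool", "data": {"series": [[[0,0,0,-0.002,0,0,-1],[0,0,0,-0.002,0,0,-1],[0,0,0,-0.002,0,0,-1],[0,0,0,-0.002,0,0,-1],[0,0,0,-0.001,0,0,-1],[0,0,0,0,0,0,-1],[0,0,0,0.004,0,0,-1],[0,0,0,0.004,0,0,-1],[0,0,0,0,0,-0.006,-1],[0,0,0,0,0,-0.015,-1],[0,0,0,0,0,-0.03,-1],[0,0,0,0,0,-0.03,-1],[0,0,0,0,0,-0.03,-1],[0,0,0,0.03,0,-0.02,-1],[0,0,0,0.03,0,0,-1],[0,0,0,0.03,0,0,-1],[0,0,0,0.02,0,0,-1],[0,0,0,0,0,0,-1],[0,0,0,0,0,0,-1]]]}}

```text
t: 17.75
tool_pos: [506.5, -4.8, 150.4]
ee_rot: [0.002, 0.061, 0.998, -0.001]
contact_force: [-0.4, -0.8, -0.2]
grip_width: 0.0
finger_force: 0.0
```

```bash
python3 -c "
from h import *
tip(); board(save='pics/s5.png'); board('top')"
```

```text
t 17.75 p [506.5  -4.8 150.4] F [-0.4 -0.8 -0.2] x [-0.992  0.123 -0.004] y [ 0.123  0.992 -0.002] z [ 0.004 -0.002 -1.   ] q [ 0.56  0.54 -0.82  1.95  0.52  0.87  0.91]
rot [ -0.08 -21.75   0.04]
front corner (n,t,z) [-64.1 -22.7 150.4]
n px 1348 plate coords (n,t,z) lo [  9.1 -65.8   8.6] hi [75.1 18.7 15.6] normal [-0.002 -0.003  1.   ]
```

View pics/s5.png

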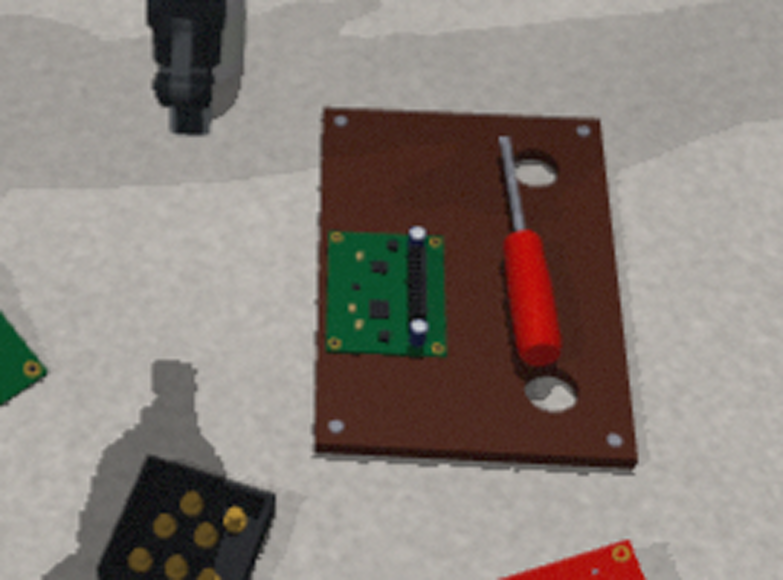

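The board lies flat on the plate, component side up, at crop x 328–447. The plate's edge is at about x=320, so nothing overhangs. The screwdriver and tray look unmoved and the hand is clear, so I'll hand the job in.

```bash
python3 -c "
from station import robot
print(robot.close_job())"
```

```text
the job is handed in; nothing more can be done
None
```

The board is flipped onto the plate, component side up, about 7 mm inside the near edge with no overhang; the hand is clear, nothing else was touched, and the job is handed in at about 18 s.

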